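# Change over a row of binding stamps in reverse order

## Task

The four brass stamps stand in a row on the aluminium warming rack; move them to the empty wooden storage rack in reverse order, so that the stamp at the left end of the warming rack goes to the right-hand bay, the next one to the bay beside it, and so on, both seen from the same side (the finisher works from the opposite side of the bench). Put one stamp in each bay, upright on its brass head in the middle of the bay, set down gently, and let go of it. Never tip a stamp over, and leave the book, jar and thread where they are.

Things in the scene. Friction and masses are not known exactly. Their poses are not given: they have to be found in the camera images.
- warming_rack: the rack on which the stamps start: a flat aluminium plate 90 mm (own x) by 330 mm (own y), its top 20 mm above the bench, on two black feet, fixed to the bench. It carries a row of four round cork pads centred at own y = +120, +40, -40 and -120 mm (own x = 0). Origin under its centre, on the bench; x away from the robot, y to the robot's left, both up to about 10 degrees off the bench's axes
- storage_rack: the empty wooden rack, fixed: pale floor, dark rim and dividers, 100 mm (own x) by 325 mm (own y). Floor 10 mm above the bench; rim and dividers 5 mm thick, tops at 22 mm. Four bays in a row, each 90 x 75 mm inside, centred at own y = +120, +40, -40, -120 mm, own x = 0. Origin under its centre, on the bench; x away from the robot, y to its left, up to 10 degrees off the bench axes
- stamp_round: bookbinder's hand stamp standing upright on its brass head, handle up. Brass head: a round disc, 50 mm across, 16 mm thick; above it a 14 mm neck with a 23 mm brass collar; then an upright straight round dark-wood handle 25 mm in diameter from 38 mm above the underside to the top at 92 mm. About 300 g. Origin at the centre of the underside, z up the handle. Starts in the middle of a pad on the warming rack; any stamp may be on any pad
- stamp_square: bookbinder's hand stamp standing upright on its brass head, handle up. Brass head: a square, 42 x 42 mm, 16 mm thick; above it a 14 mm neck with a 23 mm brass collar; then an upright straight round dark-wood handle 25 mm in diameter from 38 mm above the underside to the top at 98 mm. About 300 g. Origin at the centre of the underside, z up the handle. Starts in the middle of a pad on the warming rack; any stamp may be on any pad
- stamp_oblong: bookbinder's hand stamp standing upright on its brass head, handle up. Brass head: an oblong bar, 26 mm along its own x by 52 mm along its own y, 16 mm thick; above it a 14 mm neck with a 23 mm brass collar; then an upright straight round dark-wood handle 25 mm in diameter from 38 mm above the underside to the top at 104 mm. About 300 g. Origin at the centre of the underside, z up the handle. Starts in the middle of a pad on the warming rack; any stamp may be on any pad
- stamp_small: bookbinder's hand stamp standing upright on its brass head, handle up. Brass head: a small round disc, 32 mm across, 16 mm thick; above it a 14 mm neck with a 23 mm brass collar; then an upright straight round dark-wood handle 25 mm in diameter from 38 mm above the underside to the top at 86 mm. About 180 g. Origin at the centre of the underside, z up the handle. Starts in the middle of a pad on the warming rack; any stamp may be on any pad
- pad_round: fixed round cork pad, 64 mm across and 4 mm thick, on the warming rack: the one under the stamp stamp_round at the start (all four pads look alike). It stays there and so keeps that stamp's starting place. Origin at the centre of its underside
- pad_square: fixed round cork pad, 64 mm across and 4 mm thick, on the warming rack: the one under the stamp stamp_square at the start (all four pads look alike). It stays there and so keeps that stamp's starting place. Origin at the centre of its underside
- pad_oblong: fixed round cork pad, 64 mm across and 4 mm thick, on the warming rack: the one under the stamp stamp_oblong at the start (all four pads look alike). It stays there and so keeps that stamp's starting place. Origin at the centre of its underside
- pad_small: fixed round cork pad, 64 mm across and 4 mm thick, on the warming rack: the one under the stamp stamp_small at the start (all four pads look alike). It stays there and so keeps that stamp's starting place. Origin at the centre of its underside
- book: bystander: small loose hardback lying flat, 110 x 150 x 22 mm, blue with red and yellow bands; origin at the centre of its underside
- glue_jar: bystander: loose closed jar, 60 mm across, 75 mm high; origin at the centre of its underside
- thread_spool: bystander: loose spool of white thread standing on end, 36 mm across, 46 mm high; origin at the centre of its underside
Mind the look-alikes: they are no part of the job. Leave any pink, red or turquoise look-alike of the stamp_round alone.

How it is judged:
By the outcome, as a careful person would: the job done as asked, in the order asked, and still so for the second after the job is handed in, with the robot touching nothing.
It also fails if it takes over 104 s, if anything falls off the work surface, if the arm or the gripper's body presses on something with over 40 N, if the wrist force passes 120 N, or if a joint passes its speed limit or range.

## Robot

A 6-joint arm with a two-finger parallel gripper is mounted at the origin on the work surface. World frame = base frame: x ahead of the robot, y to its left, z up, the work surface at z = 0. Lengths are in mm, angles in rad, forces in N, time in s.
With the tool pointing down it reaches from about 325 to 775 mm from the base axis. Payload 5.5 kg.
Tool frame: the origin (TCP) lies midway between the tips of the shut fingers; the grasp point (between the pads) lies robot.tcp_to_grasp behind it (robot.tcp_to_grasp is the distance from the TCP to the grasp point, in mm); z points along the fingers, y is the direction in which the jaws open and shut (so a half turn about z gives the same grasp; the last joint's range is limited). The gripper opens to 88 mm and grips with 3 to 60 N. Pads are 20 mm wide; open, the fingers measure 115 mm over their backs; the gripper's body (75 mm by 178 mm) begins 61 mm behind the grasp point.
Start: joints at [1.268, 0.091, 1.231, -0, 1.82, -0.057], TCP at [146.003, 581.979, 190.431] pointing down, gripper open.
Joint ranges: [-2.87, 2.87], [-0.86, 2.18], [0.17, 2.46], [-1.51, 4.65], [0.06, 2.69], [-2.65, 2.65]. Speed limits (rad/s): [2.57, 2.57, 3.01, 3.14, 3.14, 3.14].

## Interface

Orientations are given as [roll, pitch, yaw] about the fixed x, y, z axes, in that order (R = Rz(yaw) Ry(pitch) Rx(roll)).
In Python, from station import robot, get_image, calibration, models gives the robot as it stands. The module is installed in compiled form; this text tells all that it offers.
- The arm moves only by the tool send_rows, never from a script. Its argument "moves" is one flat list of numbers, 7 for each row, row after row: the closure, from 0 (fully open) to 1 (shut), then the shift along the tool's x, y, z in mm, then the turn, a rotation vector about the tool's x, y, z in degrees. In form: [grip, tx, ty, tz, wx, wy, wz, grip, tx, ty, tz, wx, wy, wz, ...]. A call has 1 to 8 rows; each row shifts and turns the commanded pose from where the row before left it, along the tool's axes as they then stand; what a row does not reach is not made up. A row lasts 1/12 s, in which the tool goes at most 41.7 mm and 7.16 degrees, less where a joint would pass 70% of its speed; a pose out of reach is approached as far as the arm can. A call with a gripper value outside its range is refused whole. The fingers move at their own pace and stop on an object; the grip force is fixed at half the most. Time passes only in rows, so rows that do not move let the fingers close. It gives the time, the measured TCP pose, the force and the opening at its end, in the units of the state.
- robot.sense(): the state, without advancing time (a new reading comes with each control period).
- get_image(name): name is "side" or "top"; returns the picture (384x512x3 uint8, blue, green, red); there is no depth.
- calibration(name): a dict with "vertical_fov" (degrees; the focal length in pixels is half the picture's height over the tangent of half this angle, whatever the lens; pixels are square), "cx", "cy" (the principal point, pixels), "k1" (the pictures are not rectified: a ray, as slopes to the right and down, at radius r is drawn at 1 + k1 r^2 times it, then the intrinsics apply), "extrinsics" (4x4, takes a point from world to camera coordinates). Camera axes: x right, y down, z forward; pixel columns grow to the right and rows downward; lengths in mm; the calibration is good to about 2 mm. A picture is of the moment at which its call begins. calibration takes no time and is no camera call.
- robot.close_job(): hands the job in, once; it reports no verdict.
Trained networks look in the newest picture that a camera, given by its name, has taken for a name from the list of things; names that differ only in an ending like _2 or _b are one class to them, and where a whole thing is asked for, a point or a joint stands for the part that bears it (a point fixed in the world has none). Each returns a list of dicts, best first, with "confidence" (0 to 1); they miss things now and then, are a little off and sometimes report something else, mostly with a low value. They report only what shows in the picture. A call takes as long as a camera call. They do not tell look-alikes from the thing itself.
- models.find_in(camera, thing): "bbox" ([left, top, right, bottom] in pixels, round what is visible of it).
- models.outline_of(camera, thing): "mask" (384x512 bool, what is visible of it) and "bbox" ([left, top, right, bottom] in pixels, round what is visible of it).
- models.place_of(camera, thing): "pixel" ([column, row] in pixels: a listed point, or the origin of a listed thing).
The state is a dict: "clock": time; "joints": joint angles; "joint_vel": joint speeds; "tau": joint torques, N m; "ee_pos": TCP position; "tcp_rot": TCP orientation; "contact_force": force on the tool from outside, world axes, zero at the start; "ft_torque": the same for the moment, N m; "width": opening from 0.0 (shut) to 1.0 (fully open).
Only numpy, scipy, OpenCV 4.12 (cv2) and the standard library are available. Lean on these libraries where they do the work, as an engineer would, in place of code of your own. Each camera call takes 0.05 s, during which the arm holds its last target. There are 200 camera calls.

## Working session

There is one attempt and no reset: what is moved stays moved. The work goes in short steps, Python scripts to look and compute and a tool call to move; the robot and the scene stay as the last step left them, time stands still between calls to the robot, and variables do not carry over. Pictures are saved under pics/ and viewed, about 12 in all and at most 16, crops included, and the job is handed in when it is done.

Besides the shell and the picture viewer there is one more tool, called by a JSON object that holds its "method" and its "body". send_rows: Moves the arm, as the interface text tells. Its arguments: {"type":"object","properties":{"moves":{"type":"array"}},"required":["moves"]}

```bash
mkdir -p pics; cat > h.py <<'E'
import numpy as np,cv2
from station import robot,get_image,calibration,models
def K(n):
    c=calibration(n);f=192/np.tan(np.radians(c["vertical_fov"])/2);return c,f,np.array(c["extrinsics"])
def ray(n,p,z):
    "pixel -> world point at height z"
    c,f,E=K(n);d=np.array([(p[0]-c["cx"])/f,(p[1]-c["cy"])/f]);u=d.copy()
    for _ in range(30):u=d/(1+c["k1"]*(u@u))
    R,t=E[:3,:3],E[:3,3];o=-R.T@t;v=R.T@np.array([u[0],u[1],1]);return o+v*(z-o[2])/v[2]
def proj(n,P):
    c,f,E=K(n);q=E[:3,:3]@np.array(P,float)+E[:3,3];u=q[:2]/q[2];u=u*(1+c["k1"]*(u@u));return u*f+[c["cx"],c["cy"]]
E
python3 - <<'E'
from h import *
np.set_printoptions(precision=1,suppress=True)
s=robot.sense();print(s,robot.tcp_to_grasp)
for n in("top","side"):
    cv2.imwrite(f"pics/{n}0.png",get_image(n))
    c,f,E_=K(n);print(n,c["k1"],f,-E_[:3,:3].T@E_[:3,3])
    for t in("warming_rack","storage_rack","stamp_round","stamp_square","stamp_oblong","stamp_small","pad_round","book","glue_jar","thread_spool"):
        z={"w":0,"s":24,"p":20}.get(t[0],0)
        if t=="storage_rack":z=0
        if t=="thread_spool":z=0
        print(t,[(round(d["confidence"],2),np.array(d["pixel"]),ray(n,d["pixel"],z)[:2]) for d in models.place_of(n,t)[:6]])
E
```

```text
{'clock': 0.0, 'joints': array([ 1.3,  0.1,  1.2, -0. ,  1.8, -0.1]), 'joint_vel': array([ 0., -0., -0.,  0., -0., -0.]), 'tau': array([  0. , -44.6, -40.6,   0.1,   0. ,  -0. ]), 'ee_pos': array([145.9, 581.6, 189.3]), 'tcp_rot': array([-3.1, -0. ,  2.9]), 'contact_force': array([-0.5,  1.5, -0.2]), 'ft_torque': array([ 0., -0.,  0.]), 'width': 0.9980691273178025} 18.700000000000003
top 0.03715558402101641 358.1277099222507 [ 429.9    6.2 1206.2]
warming_rack [(0.61, array([259.3, 181.7]), array([634.9, -14.1]))]
storage_rack []
stamp_round [(0.76, array([191., 169.]), array([673.5, 215.5])), (0.64, array([188.2, 190.3]), array([601.3, 222.7])), (0.57, array([230.8, 145.8]), array([754.2,  83. ])), (0.56, array([219.5, 179.7]), array([637.3, 119.5]))]
stamp_square [(0.64, array([271.5, 186.2]), array([615.7, -54.5]))]
stamp_oblong [(0.54, array([271.1, 184.3]), array([622.1, -53.2])), (0.48, array([296.7, 193.6]), array([ 590.9, -138.4]))]
stamp_small [(0.45, array([249.8, 177. ]), array([646.7,  18.1]))]
pad_round [(0.49, array([223.1, 177.7]), array([644.9, 107.9]))]
book [(0.76, 
[... 762 characters left out ...]
 ]), array([608.9, -64.3]))]
stamp_oblong [(0.96, array([283.1, 224. ]), array([ 604.9, -129.5])), (0.42, array([249.3, 186.7]), array([646.4, 101.1]))]
stamp_small [(0.57, array([262. , 198.4]), array([637.2,  16.3]))]
pad_round [(0.45, array([246.9, 189. ]), array([635.1,  98.9]))]
book [(0.63, array([168.3, 164.7]), array([510. , 464.3])), (0.47, array([286.6, 225.9]), array([ 628.6, -117.7]))]
glue_jar [(0.75, array([364.9, 292.2]), array([ 611.5, -419.1])), (0.62, array([318.9, 315.4]), array([ 479.9, -405.5]))]
thread_spool [(0.74, array([264.4, 209.6]), array([626.8, -10.7])), (0.61, array([363.1, 290.1]), array([ 613.2, -412.5])), (0.35, array([259. , 201.5]), array([640.7,  37.6]))]
```

```bash
python3 - <<'E'
import cv2
a=cv2.imread("pics/top0.png");cv2.imwrite("pics/t0.png",cv2.resize(a[110:290,110:400],None,fx=2.75,fy=2.75,interpolation=2))
a=cv2.imread("pics/side0.png");cv2.imwrite("pics/s0.png",cv2.resize(a[110:290,140:400],None,fx=3,fy=3,interpolation=2))
E
```

```text
(no output)
```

View pics/t0.png

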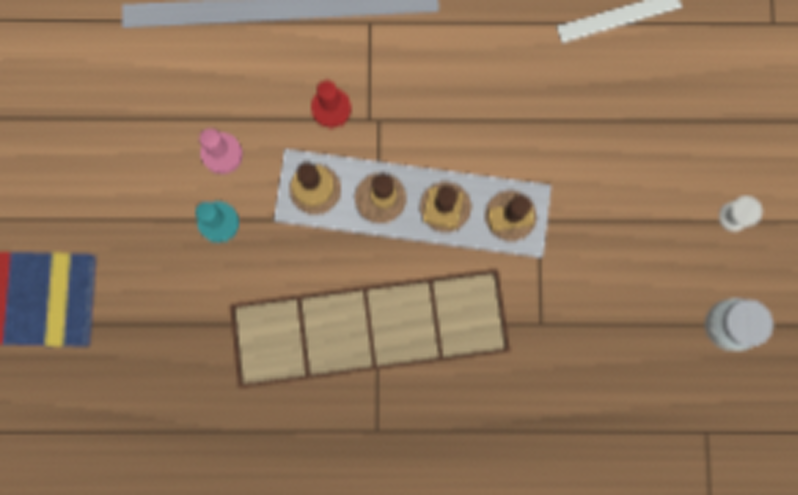

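View pics/s0.png

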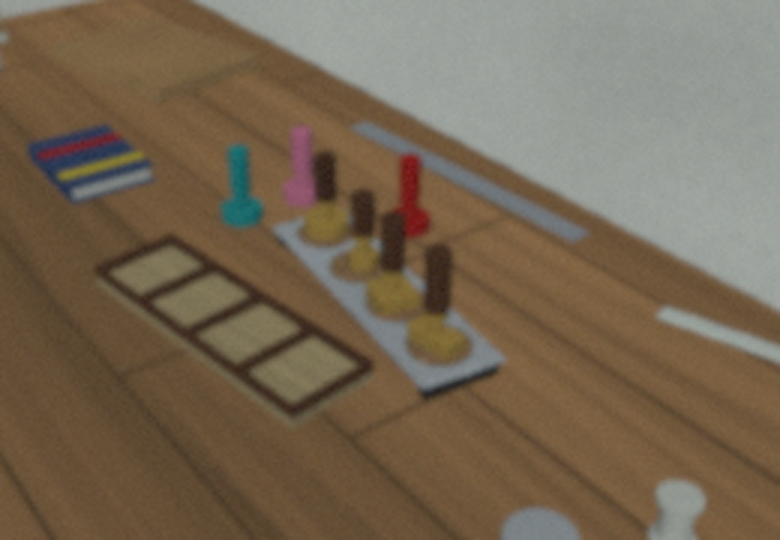

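The top crop (origin 110,110, ×2.75) shows the warming-rack stamps from left to right: round (315,188), small (380,195), square (445,203) and oblong (512,213). The empty storage rack is in front of them. Things that could be taken for stamp_round are the pink (220,150), turquoise (217,220) and red (330,105) look-alikes. The real one is the brass and dark-wood one at (315,188) on the rack. So the bays run, from right to left: round, small, square, oblong.

Next I fit both rack poses.

```bash
cat > fit.py <<'E'
from h import *
from scipy.optimize import least_squares
np.set_printoptions(precision=1,suppress=True)
robot_state=robot.sense();print(robot_state["ee_pos"],np.round(robot_state["tcp_rot"],3))
res={}
for t,(L,W),z in(("warming_rack",(90,330),20),("storage_rack",(100,325),22)):
    for n in("top","side"):
        get_image(n);m=models.outline_of(n,t)
        if not m: print(t,n,"none");continue
        c=max(cv2.findContours(m[0]["mask"].astype(np.uint8),0,1)[0],key=cv2.contourArea)
        P=np.array([ray(n,p,z)[:2] for p in cv2.convexHull(c)[:,0]],np.float32)
        (x,y),wh,a=cv2.minAreaRect(P);print(t,n,round(m[0]["confidence"],2),(round(x),round(y)),np.round(wh),round(a,1))
# handles: dark wood in warming rack zone via colour, top camera
im=get_image("top");cv2.imwrite("pics/top1.png",im)
g=im.astype(int).sum(2)
m=((g<170)).astype(np.uint8);m[:160]=0;m[200:]=0;m[:,:200]=0;m[:,320:]=0
k,l,st,ce=cv2.connectedComponentsWithStats(m)
for i in range(1,k):
    if st[i,4]>15: print(st[i],ce[i])
E
python3 fit.py
```

```text
[146.  582.  190.4] [ 3.1 -0.   2.9]
warming_rack top 0.56 (626, -14) [335.  96.] 82.9
warming_rack side 0.75 (623, -21) [352.  97.] 81.9
storage_rack top 0.63 (474, 36) [103. 326.] 7.5
storage_rack side 0.96 (469, 28) [118. 344.] 6.7
[220 173   6   5  16] [222.2 175.3]
[294 184   5   6  21] [295.7 186.9]
```

```bash
cat > fit2.py <<'E'
from h import *
from scipy.optimize import least_squares
np.set_printoptions(precision=1,suppress=True)
T=lambda a:np.array(a)/2.75+110
S=lambda a:np.array(a)/3+[140,110]
# corner order: (+x,+y),(+x,-y),(-x,-y),(-x,+y)
D={"warm":(90,330,20,[(285,149),(551,185),(543,257),(275,220)],{2:(424,388),1:(505,360),3:(272,230)}),
   "stor":(100,325,22,[(232,305),(497,270),(508,350),(241,385)][:4],{0:(170,237),1:(373,365),2:(293,410),3:(98,270)})}
for k,(L,W,z,top,side) in D.items():
    obs=[("top",i,T(p)) for i,p in enumerate(top)]+[("side",i,S(p)) for i,p in side.items()]
    cor=np.array([(L/2,W/2),(L/2,-W/2),(-L/2,-W/2),(-L/2,W/2)])
    def w(q,i):
        c,s=np.cos(q[2]),np.sin(q[2]);return [q[0]+c*cor[i][0]-s*cor[i][1],q[1]+s*cor[i][0]+c*cor[i][1],z]
    for cams in(("top",),("side",),("top","side")):
        O=[o for o in obs if o[0] in cams]
        r=least_squares(lambda q:np.concatenate([proj(o[0],w(q,o[1]))-o[2] for o in O]),[550,0,0],loss="soft_l1",x_scale=[100,100,.1])
        print(k,cams,r.x[:2],round(np.degrees(r.x[2]),2),np.abs(r.fun).max())
    c,s=np.cos(r.x[2]),np.sin(r.x[2])
    print([(r.x[0]-s*y,r.x[1]+c*y) for y in(120,40,-40,-120)])
for h,p in((116,(308,176)),(110,(382,185)),(122,(446,192)),(128,(519,205))): print(ray("top",T(p),h))
E
python3 fit2.py
```

```text
warm ('top',) [624.9 -17.1] -7.72 0.44940124866377573
warm ('side',) [625.2 -19.6] -7.41 0.8810386437619684
warm ('top', 'side') [625.4 -18.1] -7.56 1.1214838639452012
[(np.float64(641.16897083203), np.float64(100.90333805770912)), (np.float64(630.6504770051989), np.float64(21.597844631245177)), (np.float64(620.1319831783679), np.float64(-57.70764879521877)), (np.float64(609.6134893515368), np.float64(-137.01314222168273))]
stor ('top',) [473.8  34.6] 7.54 1.0255710054025826
stor ('side',) [473.1  29.7] 7.76 1.6045513544266043
stor ('top', 'side') [474.   32.7] 7.67 1.6684206387861593
[(np.float64(457.97078725945204), np.float64(151.63105805943013)), (np.float64(468.64971544878523), np.float64(72.34700863757564)), (np.float64(479.3286436381184), np.float64(-6.937040784278842)), (np.float64(490.0075718274516), np.float64(-86.22109020613331))]
[639.1 103.2 116. ]
[630.1  20.  110. ]
[620.1 -51.7 122. ]
[ 604.6 -132.3  128. ]
```

{"method": "send_rows", "body": {"moves": [0.2, 0, 0, 0, 0, 0, 6.9, 0.2, 0, 0, 0, 0, 0, 6.9, 0.2, 0, 0, 0, 0, 0, 6.9, 0.2, 0, 0, 0, 0, 0, 6.9, 0.2, 0, 0, 0, 0, 0, 6.9, 0.2, 0, 0, 0, 0, 0, 6.9, 0.2, 0, 0, 0, 0, 0, 6.9, 0.2, 0, 0, 0, 0, 0, 6.9]}}

```text
clock: 2.22
ee_pos: [146.0, 582.0, 190.4]
tcp_rot: [-3.142, 0.0, 1.926]
contact_force: [0.2, 0.0, -1.2]
width: 0.797
```

{"method": "send_rows", "body": {"moves": [0.4, 0, 0, 0, 0, 0, 6.9, 0.4, 0, 0, 0, 0, 0, 6.9, 0.4, 0, 0, 0, 0, 0, 6.9, 0.4, 0, 0, 0, 0, 0, 0]}}

```text
clock: 2.55
ee_pos: [146.0, 582.0, 190.4]
tcp_rot: [3.142, -0.0, 1.567]
contact_force: [-0.1, -0.4, 0.3]
width: 0.603
```

{"method": "send_rows", "body": {"moves": [0.4, -28, 29, 0, 0, 0, 0, 0.4, -28, 29, 0, 0, 0, 0, 0.4, -28, 29, 0, 0, 0, 0, 0.4, -28, 29, 0, 0, 0, 0, 0.4, -28, 29, 0, 0, 0, 0, 0.4, -28, 29, 0, 0, 0, 0, 0.4, -28, 29, 0, 0, 0, 0, 0.4, -28, 29, 0, 0, 0, 0]}}

```text
clock: 3.22
ee_pos: [379.1, 356.5, 190.7]
tcp_rot: [3.141, -0.0, 1.576]
contact_force: [0.7, 0.1, -0.4]
width: 0.604
```

{"method": "send_rows", "body": {"moves": [0.4, -28, 29, 0, 0, 0, 0, 0.4, -28, 29, 0, 0, 0, 0, 0.4, -28, 29, 0, 0, 0, 0, 0.4, -28, 29, 0, 0, 0, 0, 0.4, -28, 29, 0, 0, 0, 0, 0.4, -28, 29, 0, 0, 0, 0, 0.4, -28, 29, 0, 0, 0, 0, 0.4, -28, 29, 0, 0, 0, 0]}}

```text
clock: 3.88
ee_pos: [611.3, 132.4, 190.6]
tcp_rot: [3.141, -0.0, 1.575]
contact_force: [0.2, 1.1, 0.4]
width: 0.596
```

{"method": "send_rows", "body": {"moves": [0.4, -20, 20, 0, 0, 0, 0, 0.4, -10, 10, 0, 0, 0, 0.2, 0.4, 0, 0, 0, 0, 0, 0, 0.4, 0, 0, 0, 0, 0, 0]}}

```text
clock: 4.22
ee_pos: [640.2, 103.7, 189.8]
tcp_rot: [-3.14, -0.0, 1.569]
contact_force: [0.6, -0.7, 0.5]
width: 0.605
```

```bash
python3 - <<'E'
from h import *
a=get_image("side");b=get_image("top")
a=cv2.resize(a[90:240,200:320],None,fx=4,fy=4,interpolation=2);b=cv2.resize(b[110:235,180:280],None,fx=4,fy=4,interpolation=2)
b=cv2.copyMakeBorder(b,0,a.shape[0]-b.shape[0],0,0,0)
for i,d in((0,"side"),): pass
cv2.imwrite("pics/c1.png",np.hstack([a,b])[:600])
print(robot.sense()["ee_pos"], proj("side",[640,102,70]),proj("top",[640,102,116]))
E
```

```text
[639.60391186 105.08944218 190.67458134] [247.26223401 175.05388148] [222.39452854 173.71348236]
```

View pics/c1.png

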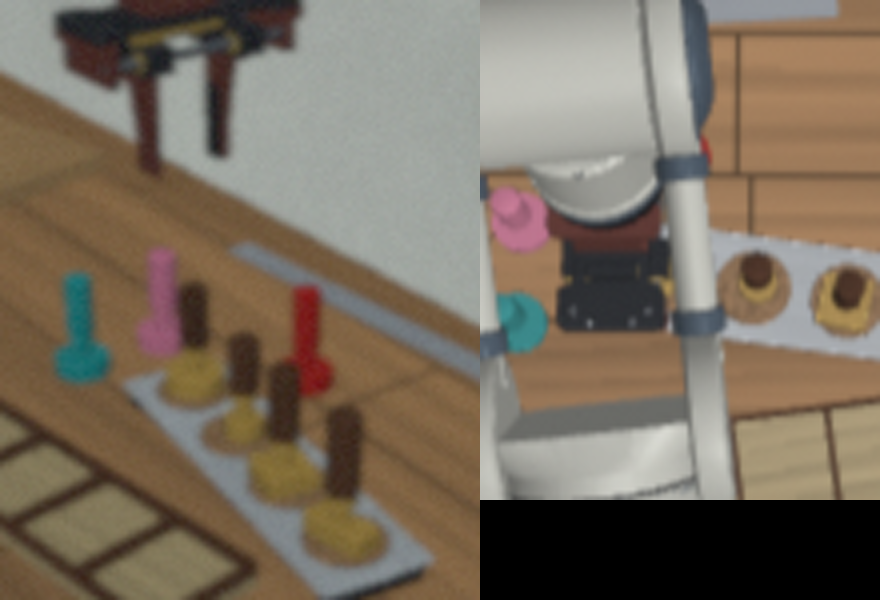

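{"method": "send_rows", "body": {"moves": [0.4, -2, 0, 30, 0, 0, 0, 0.4, 0, 0, 30, 0, 0, 0, 0.4, 0, 0, 20, 0, 0, 0, 0.4, 0, 0, 15, 0, 0, 0, 0.4, 0, 0, 13, 0, 0, 0, 0.4, 0, 0, 10, 0, 0, 0, 0.4, 0, 0, 0, 0, 0, 0]}}

```text
clock: 4.9
ee_pos: [638.8, 102.8, 70.3]
tcp_rot: [-3.139, 0.0, 1.569]
contact_force: [-0.7, 0.8, -0.8]
width: 0.597
```

{"method": "send_rows", "body": {"moves": [0.6, 0, 0, 0, 0, 0, 0, 0.7, 0, 0, 0, 0, 0, 0, 0.8, 0, 0, 0, 0, 0, 0, 1, 0, 0, 0, 0, 0, 0, 1, 0, 0, 0, 0, 0, 0, 1, 0, 0, 0, 0, 0, 0]}}

```text
clock: 5.4
ee_pos: [641.2, 102.1, 73.8]
tcp_rot: [3.139, -0.0, 1.567]
contact_force: [2.1, -0.2, 3.2]
width: 0.273
```

{"method": "send_rows", "body": {"moves": [1, 0, 0, -10, 0, 0, 0, 1, 0, 0, -20, 0, 0, 0, 1, 0, 0, -30, 0, 0, 0, 1, 0, 0, -30, 0, 0, 0, 1, 0, 0, -25, 0, 0, 0, 1, 0, 0, -10, 0, 0, 0, 1, 0, 0, 0, 0, 0, 0]}}

```text
clock: 5.98
ee_pos: [641.1, 102.2, 201.0]
tcp_rot: [3.137, -0.001, 1.568]
contact_force: [0.5, 0.7, -2.3]
width: 0.272
```

{"method": "send_rows", "body": {"moves": [1, -10, -10, 0, 0, 0, 0, 1, -20, -20, 0, 0, 0, 0, 1, -28, -25, 0, 0, 0, 0, 1, -30, -25, 0, 0, 0, 0, 1, -30, -25, 0, 0, 0, 0, 1, -30, -20, 0, 0, 0, 0, 1, -25, -15, 0, 0, 0, 0, 1, -15, -10, 0, 0, 0, 0]}}

```text
clock: 6.65
ee_pos: [487.0, -87.5, 194.9]
tcp_rot: [-3.138, 0.0, 1.566]
contact_force: [0.5, -1.1, -2.6]
width: 0.277
```

{"method": "send_rows", "body": {"moves": [1, 0, 0, 0, 0, 0, 0, 1, 0, 0, 0, 0, 0, 0, 1, 0, 0, 0, 0, 0, 0]}}

```text
clock: 6.9
ee_pos: [489.4, -84.7, 195.9]
tcp_rot: [-3.139, -0.001, 1.568]
contact_force: [-0.2, 1.1, -2.6]
width: 0.275
```

```bash
python3 - <<'E'
from h import *
a=get_image("side");b=get_image("top")
a=cv2.resize(a[130:280,160:300],None,fx=4,fy=4,interpolation=2)
cv2.imwrite("pics/c2.png",a)
s=robot.sense();print(s["ee_pos"],s["width"],s["contact_force"],s["tcp_rot"])
E
```

```text
[489.74934272 -84.42556175 196.39180096] 0.2752366512173798 [ 0.61379193  0.11575582 -2.63161839] [-3.14005285e+00 -7.22786563e-04  1.56892351e+00]
```

View pics/c2.png

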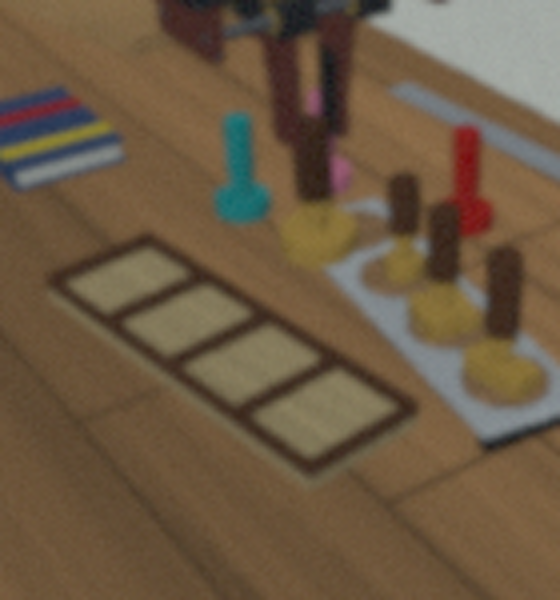

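{"method": "send_rows", "body": {"moves": [1, -1.5, 0, 15, 0, 0, 0, 1, 0, 0, 25, 0, 0, 0, 1, 0, 0, 30, 0, 0, 0, 1, 0, 0, 25, 0, 0, 0, 1, 0, 0, 18, 0, 0, 0, 1, 0, 0, 12, 0, 0, 0, 1, 0, 0, 5, 0, 0, 0, 1, 0, 0, 3, 0, 0, 0]}}

```text
clock: 7.67
ee_pos: [489.6, -86.3, 63.8]
tcp_rot: [-3.141, -0.0, 1.569]
contact_force: [-0.1, -0.2, -1.4]
width: 0.278
```

{"method": "send_rows", "body": {"moves": [1, 0, 0, 1.5, 0, 0, 0, 1, 0, 0, 1, 0, 0, 0, 1, 0, 0, 1, 0, 0, 0, 1, 0, 0, 1, 0, 0, 0, 1, 0, 0, 0.5, 0, 0, 0, 1, 0, 0, 0, 0, 0, 0]}}

```text
clock: 8.17
ee_pos: [489.8, -87.0, 59.8]
tcp_rot: [3.141, 0.0, 1.567]
contact_force: [0.3, -0.2, -2.1]
width: 0.274
```

{"method": "send_rows", "body": {"moves": [1, 0, 0, 0.5, 0, 0, 0, 1, 0, 0, 0.5, 0, 0, 0, 1, 0, 0, 0, 0, 0, 0]}}

```text
clock: 8.42
ee_pos: [490.2, -87.1, 59.6]
tcp_rot: [3.14, 0.0, 1.568]
contact_force: [0.1, -0.2, 4.0]
width: 0.272
```

```bash
python3 -c "
from h import *
get_image('top')
s=robot.sense();print(s['ee_pos'],s['contact_force'])
get_image('top')
s=robot.sense();print(s['ee_pos'],s['contact_force'])"
```

```text
[490.16093791 -87.07053479  59.58909899] [ 0.22179525 -0.96018426  4.77866543]
[490.18262963 -87.07928118  59.58531183] [-1.15323722 -0.32824264  5.62385132]
```

{"method": "send_rows", "body": {"moves": [0.7, 0, 0, -0.3, 0, 0, 0, 0.6, 0, 0, 0, 0, 0, 0, 0.4, 0, 0, 0, 0, 0, 0, 0.4, 0, 0, 0, 0, 0, 0, 0.4, 0, 0, 0, 0, 0, 0]}}

```text
clock: 8.93
ee_pos: [489.1, -86.8, 58.2]
tcp_rot: [-3.14, -0.0, 1.568]
contact_force: [-0.1, -0.2, 0.1]
width: 0.567
```

{"method": "send_rows", "body": {"moves": [0.4, 0, 0, -10, 0, 0, 0, 0.4, 0, 0, -20, 0, 0, 0, 0.4, 0, 0, -30, 0, 0, 0, 0.4, 0, 0, -30, 0, 0, 0, 0.4, 0, 0, -25, 0, 0, 0, 0.4, 0, 0, -15, 0, 0, 0, 0.4, 0, 0, 0, 0, 0, 0]}}

```text
clock: 9.52
ee_pos: [491.1, -87.3, 193.9]
tcp_rot: [3.134, 0.002, 1.568]
contact_force: [0.1, 0.4, 1.2]
width: 0.603
```

{"method": "send_rows", "body": {"moves": [0.4, 10, 13, 0, 0, 0, 0, 0.4, 17, 22, 0, 0, 0, 0, 0.4, 22, 28, 0, 0, 0, 0, 0.4, 22, 28, 0, 0, 0, 0, 0.4, 20, 26, 0, 0, 0, 0, 0.4, 12, 16, 0, 0, 0, 0, 0.4, 5, 7, 0, 0, 0, 0, 0.4, 0, 0, 0, 0, 0, 0]}}

```text
clock: 10.18
ee_pos: [630.1, 21.7, 186.6]
tcp_rot: [-3.138, -0.0, 1.569]
contact_force: [-0.1, -0.4, -0.5]
width: 0.597
```

```bash
python3 - <<'E'
from h import *
a=get_image("side");b=get_image("top")
a=cv2.resize(a[130:280,160:300],None,fx=4,fy=4,interpolation=2)
b=cv2.resize(b[200:270,180:310],None,fx=4,fy=4,interpolation=2)
cv2.imwrite("pics/c3.png",np.vstack([cv2.resize(a,(300,320)),cv2.resize(b,(300,162))]))
cv2.imwrite("pics/c3.png",b)
for n in("top","side"):
  for f,z in((models.place_of,10),):
    print(n,[(round(d["confidence"],2),d["pixel"],ray(n,d["pixel"],10)) for d in f(n,"stamp_round")])
print(proj("top",[490,-86.2,10]),proj("top",[490,-86.2,102]))
s=robot.sense();print(s["ee_pos"],s["tcp_rot"])
E
```

```text
top [(0.75, [188.8, 165.9], array([687.12969572, 225.70042118,  10.        ])), (0.73, [280.1, 225.1], array([486.94618691, -83.08417788,  10.        ])), (0.57, [187.9, 188.7], array([608.75469156, 226.47603233,  10.        ]))]
side [(0.71, [221.5, 185.1], array([588.23008323, 187.1356786 ,  10.        ])), (0.57, [243.3, 232.3], array([501.87180982, -79.71004163,  10.        ])), (0.55, [239.7, 172.9], array([688.38221559, 225.36920677,  10.        ])), (0.53, [274.5, 183.8], array([741.94115293,  85.82751718,  10.        ]))]
[281.02710425 224.17914049] [283.32313888 222.67269465]
[629.14095079  19.63388132 189.05348149] [3.14151830e+00 3.32491114e-04 1.56647687e+00]
```

View pics/c3.png

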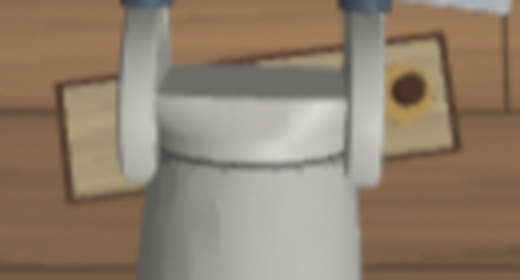

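{"method": "send_rows", "body": {"moves": [0.4, 0.5, 0, 30, 0, 0, 0, 0.4, 0, 0, 30, 0, 0, 0, 0.4, 0, 0, 20, 0, 0, 0, 0.4, 0, 0, 15, 0, 0, 0, 0.4, 0, 0, 14, 0, 0, 0, 0.4, 0, 0, 11, 0, 0, 0, 0.4, 0, 0, 0, 0, 0, 0, 0.4, 0, 0, 0, 0, 0, 0]}}

```text
clock: 11.05
ee_pos: [629.6, 20.8, 68.9]
tcp_rot: [-3.141, 0.0, 1.567]
contact_force: [0.4, 0.1, 0.3]
width: 0.599
```

{"method": "send_rows", "body": {"moves": [0.6, 0, 0, 0, 0, 0, 0, 0.7, 0, 0, 0, 0, 0, 0, 0.8, 0, 0, 0, 0, 0, 0, 1, 0, 0, 0, 0, 0, 0, 1, 0, 0, 0, 0, 0, 0, 1, 0, 0, 0, 0, 0, 0]}}

```text
clock: 11.55
ee_pos: [630.4, 21.2, 69.5]
tcp_rot: [3.14, 0.0, 1.568]
contact_force: [0.7, -0.1, 2.5]
width: 0.271
```

{"method": "send_rows", "body": {"moves": [1, 0, 0, -10, 0, 0, 0, 1, 0, 0, -20, 0, 0, 0, 1, 0, 0, -30, 0, 0, 0, 1, 0, 0, -30, 0, 0, 0, 1, 0, 0, -25, 0, 0, 0, 1, 0, 0, -10, 0, 0, 0, 1, 0, 0, 0, 0, 0, 0]}}

```text
clock: 12.13
ee_pos: [631.0, 21.1, 197.5]
tcp_rot: [3.136, 0.0, 1.568]
contact_force: [-0.1, -0.3, -2.0]
width: 0.271
```

{"method": "send_rows", "body": {"moves": [1, -2, -10, 0, 0, 0, 0, 1, -4, -20, 0, 0, 0, 0, 1, -5, -28, 0, 0, 0, 0, 1, -5, -30, 0, 0, 0, 0, 1, -5, -28, 0, 0, 0, 0, 1, -4, -20, 0, 0, 0, 0, 1, -2, -12, 0, 0, 0, 0, 1, -1, -5, 0, 0, 0, 0]}}

```text
clock: 12.8
ee_pos: [474.7, -6.5, 191.8]
tcp_rot: [-3.139, -0.0, 1.567]
contact_force: [-0.1, -0.0, -1.3]
width: 0.271
```

{"method": "send_rows", "body": {"moves": [1, 0, 0, 10, 0, 0, 0, 1, 0, 0, 25, 0, 0, 0, 1, 0, 0, 30, 0, 0, 0, 1, 0, 0, 25, 0, 0, 0, 1, 0, 0, 18, 0, 0, 0, 1, 0, 0, 12, 0, 0, 0, 1, 0, 0, 5, 0, 0, 0, 1, 0, 0, 3, 0, 0, 0]}}

```text
clock: 13.47
ee_pos: [476.5, -6.2, 64.2]
tcp_rot: [-3.139, -0.0, 1.568]
contact_force: [-0.9, 0.2, -2.3]
width: 0.276
```

{"method": "send_rows", "body": {"moves": [1, 0, 0, 2, 0, 0, 0, 1, 0, 0, 0, 0, 0, 0, 1, 0, 0, 0, 0, 0, 0]}}

```text
clock: 13.72
ee_pos: [477.6, -6.4, 64.9]
tcp_rot: [3.14, 0.0, 1.568]
contact_force: [-0.6, -0.3, -1.6]
width: 0.274
```

{"method": "send_rows", "body": {"moves": [1, 0, 0, 3, 0, 0, 0, 1, 0, 0, 2, 0, 0, 0, 1, 0, 0, 1, 0, 0, 0, 1, 0, 0, 1, 0, 0, 0, 1, 0, 0, 0, 0, 0, 0, 1, 0, 0, 0, 0, 0, 0]}}

```text
clock: 14.22
ee_pos: [476.7, -6.4, 56.7]
tcp_rot: [-3.142, 0.0, 1.568]
contact_force: [0.2, 0.3, -1.6]
width: 0.271
```

{"method": "send_rows", "body": {"moves": [1, 0, 0, 0.5, 0, 0, 0, 1, 0, 0, 0.5, 0, 0, 0, 1, 0, 0, 0, 0, 0, 0, 1, 0, 0, 0, 0, 0, 0]}}

```text
clock: 14.55
ee_pos: [476.8, -6.4, 55.7]
tcp_rot: [-3.142, 0.0, 1.568]
contact_force: [0.8, -0.5, -1.8]
width: 0.272
```

{"method": "send_rows", "body": {"moves": [1, 0, 0, 0.5, 0, 0, 0, 1, 0, 0, 0, 0, 0, 0, 1, 0, 0, 0, 0, 0, 0]}}

```text
clock: 14.8
ee_pos: [476.9, -6.4, 55.5]
tcp_rot: [3.141, 0.0, 1.568]
contact_force: [-0.3, -0.3, -1.2]
width: 0.274
```

{"method": "send_rows", "body": {"moves": [1, 0, 0, 0.4, 0, 0, 0, 1, 0, 0, 0, 0, 0, 0, 1, 0, 0, 0, 0, 0, 0]}}

```text
clock: 15.05
ee_pos: [477.1, -6.4, 55.4]
tcp_rot: [3.141, 0.0, 1.568]
contact_force: [-0.9, -1.0, 2.4]
width: 0.271
```

{"method": "send_rows", "body": {"moves": [0.7, 0, 0, -0.3, 0, 0, 0, 0.6, 0, 0, 0, 0, 0, 0, 0.4, 0, 0, 0, 0, 0, 0, 0.4, 0, 0, 0, 0, 0, 0, 0.4, 0, 0, 0, 0, 0, 0]}}

```text
clock: 15.47
ee_pos: [476.7, -6.3, 54.9]
tcp_rot: [-3.141, -0.0, 1.568]
contact_force: [-0.7, 1.0, 0.4]
width: 0.563
```

{"method": "send_rows", "body": {"moves": [0.4, 0, 0, -10, 0, 0, 0, 0.4, 0, 0, -20, 0, 0, 0, 0.4, 0, 0, -30, 0, 0, 0, 0.4, 0, 0, -30, 0, 0, 0, 0.4, 0, 0, -30, 0, 0, 0, 0.4, 0, 0, -15, 0, 0, 0, 0.4, 0, 0, 0, 0, 0, 0]}}

```text
clock: 16.05
ee_pos: [478.5, -6.5, 195.7]
tcp_rot: [3.133, 0.001, 1.568]
contact_force: [0.9, 0.3, 0.6]
width: 0.598
```

```bash
python3 - <<'E'
from h import *
np.set_printoptions(precision=1,suppress=True)
a=get_image("side");b=get_image("top")
for X in([620,-56],[609.6,-137],[490,-86.2],[477,-6.4]):
    z=24 if X[0]>550 else 10
    for n,i in(("side",a),("top",b)):
        for zz in (z,z+{620:98,609.6:104,490:92,477:86}[X[0]]):
            print(X,n,zz,proj(n,X+[zz]))
a=cv2.resize(a[150:270,200:310],None,fx=5,fy=5,interpolation=2)
cv2.imwrite("pics/c4.png",a)
b=cv2.resize(b[150:250,220:320],None,fx=5.5,fy=5.5,interpolation=2);cv2.imwrite("pics/c5.png",b)
print(robot.sense()["ee_pos"])
E
```

```text
[620, -56] side 24 [271.6 210.5]
[620, -56] side 122 [272.  182.1]
[620, -56] top 24 [271.9 184.9]
[620, -56] top 122 [273.6 179.9]
[609.6, -137] side 24 [286.1 224.7]
[609.6, -137] side 128 [287.4 193.3]
[609.6, -137] top 24 [296.2 188. ]
[609.6, -137] top 128 [300.2 182.9]
[490, -86.2] side 10 [241. 235.]
[490, -86.2] side 102 [240.  207.4]
[490, -86.2] top 10 [281.  224.2]
[490, -86.2] top 102 [283.3 222.7]
[477, -6.4] side 10 [222.4 222.9]
[477, -6.4] side 96 [220.6 198. ]
[477, -6.4] top 10 [257.  228.1]
[477, -6.4] top 96 [257.3 227. ]
[477.   -6.4 190.5]
```

View pics/c4.png

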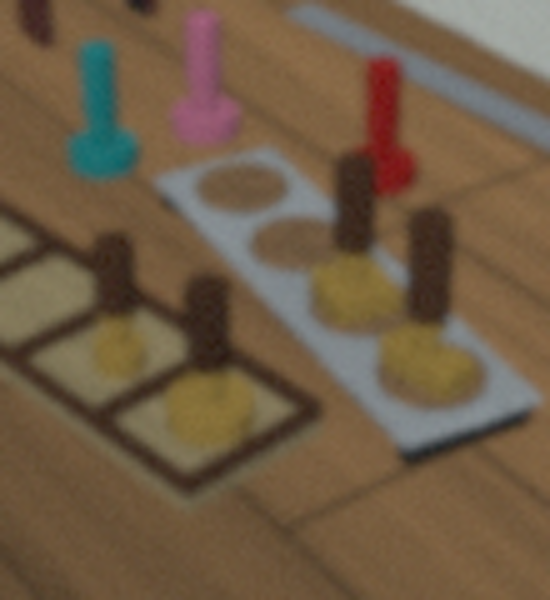

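View pics/c5.png

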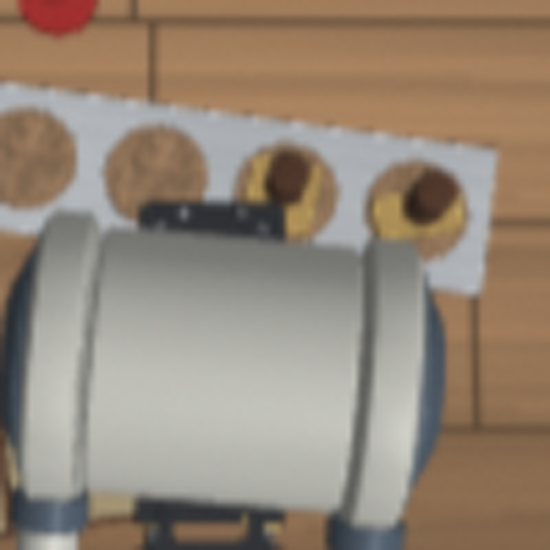

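{"method": "send_rows", "body": {"moves": [0.4, -4, 10, 0, 0, 0, 0, 0.4, -8, 24, 0, 0, 0, 0, 0.4, -9, 28, 0, 0, 0, 0, 0.4, -9, 28, 0, 0, 0, 0, 0.4, -9, 26, 0, 0, 0, 0, 0.4, -6, 17, 0, 0, 0, 0, 0.4, -3, 9, 0, 0, 0, 0, 0.4, 0, 0, 0, 0, 0, 0]}}

```text
clock: 16.82
ee_pos: [618.8, -55.4, 186.1]
tcp_rot: [-3.136, -0.001, 1.567]
contact_force: [0.6, 0.8, -0.6]
width: 0.599
```

{"method": "send_rows", "body": {"moves": [0.4, 0, 0, 30, 0, 0, 0, 0.4, 0, 0, 30, 0, 0, 0, 0.4, 0, 0, 20, 0, 0, 0, 0.4, 0, 0, 15, 0, 0, 0, 0.4, 0, 0, 12, 0, 0, 0, 0.4, 0, 0, 10, 0, 0, 0, 0.4, 0, 0, 0, 0, 0, 0, 0.4, 0, 0, 0, 0, 0, 0]}}

```text
clock: 17.48
ee_pos: [618.2, -54.7, 73.0]
tcp_rot: [-3.141, -0.0, 1.568]
contact_force: [0.0, 0.6, 0.1]
width: 0.601
```

{"method": "send_rows", "body": {"moves": [0.6, 0, 0, 0, 0, 0, 0, 0.7, 0, 0, 0, 0, 0, 0, 0.8, 0, 0, 0, 0, 0, 0, 1, 0, 0, 0, 0, 0, 0, 1, 0, 0, 0, 0, 0, 0, 1, 0, 0, 0, 0, 0, 0]}}

```text
clock: 17.98
ee_pos: [618.8, -54.9, 73.8]
tcp_rot: [3.141, 0.0, 1.568]
contact_force: [-0.8, -0.2, 2.2]
width: 0.278
```

{"method": "send_rows", "body": {"moves": [1, 0, 0, -10, 0, 0, 0, 1, 0, 0, -20, 0, 0, 0, 1, 0, 0, -30, 0, 0, 0, 1, 0, 0, -30, 0, 0, 0, 1, 0, 0, -25, 0, 0, 0, 1, 0, 0, -10, 0, 0, 0, 1, 0, 0, 0, 0, 0, 0]}}

```text
clock: 18.57
ee_pos: [619.8, -55.0, 201.7]
tcp_rot: [3.136, 0.001, 1.568]
contact_force: [-0.2, -0.3, -2.6]
width: 0.277
```

{"method": "send_rows", "body": {"moves": [1, 8, -10, 0, 0, 0, 0, 1, 17, -20, 0, 0, 0, 0, 1, 22, -27, 0, 0, 0, 0, 1, 24, -28, 0, 0, 0, 0, 1, 23, -28, 0, 0, 0, 0, 1, 18, -21, 0, 0, 0, 0, 1, 10, -13, 0, 0, 0, 0, 1, 5, -5, 0, 0, 0, 0]}}

```text
clock: 19.23
ee_pos: [464.8, 74.0, 196.2]
tcp_rot: [-3.139, -0.0, 1.57]
contact_force: [0.1, -0.5, -2.4]
width: 0.274
```

{"method": "send_rows", "body": {"moves": [1, 0, 0, 10, 0, 0, 0, 1, 0, 0, 25, 0, 0, 0, 1, 0, 0, 30, 0, 0, 0, 1, 0, 0, 25, 0, 0, 0, 1, 0, 0, 20, 0, 0, 0, 1, 0, 0, 14, 0, 0, 0, 1, 0, 0, 7, 0, 0, 0, 1, 0, 0, 3, 0, 0, 0]}}

```text
clock: 19.9
ee_pos: [466.1, 71.8, 61.0]
tcp_rot: [-3.137, 0.001, 1.567]
contact_force: [-0.3, -0.0, -2.0]
width: 0.276
```

{"method": "send_rows", "body": {"moves": [1, 0, 0, 1, 0, 0, 0, 1, 0, 0, 1, 0, 0, 0, 1, 0, 0, 0, 0, 0, 0, 1, 0, 0, 0, 0, 0, 0]}}

```text
clock: 20.23
ee_pos: [467.7, 72.7, 63.1]
tcp_rot: [3.14, -0.0, 1.568]
contact_force: [-0.1, -0.2, -2.5]
width: 0.276
```

{"method": "send_rows", "body": {"moves": [1, 0, 0, 1, 0, 0, 0, 1, 0, 0, 1, 0, 0, 0, 1, 0, 0, 0.5, 0, 0, 0, 1, 0, 0, 0, 0, 0, 0, 1, 0, 0, 0, 0, 0, 0]}}

```text
clock: 20.65
ee_pos: [467.1, 72.7, 59.8]
tcp_rot: [3.141, -0.0, 1.568]
contact_force: [-0.3, 0.2, -1.8]
width: 0.279
```

{"method": "send_rows", "body": {"moves": [1, 0, 0, 0.5, 0, 0, 0, 1, 0, 0, 0, 0, 0, 0, 1, 0, 0, 0, 0, 0, 0]}}

```text
clock: 20.9
ee_pos: [467.2, 72.7, 59.8]
tcp_rot: [3.141, -0.0, 1.568]
contact_force: [-1.7, 0.2, 2.5]
width: 0.274
```

Contact. I release, lift, and go to the oblong stamp at about (608,-135).

{"method": "send_rows", "body": {"moves": [0.7, 0, 0, -0.3, 0, 0, 0, 0.6, 0, 0, 0, 0, 0, 0, 0.4, 0, 0, 0, 0, 0, 0, 0.4, 0, 0, 0, 0, 0, 0, 0.4, 0, 0, 0, 0, 0, 0]}}

```text
clock: 21.32
ee_pos: [467.1, 72.7, 59.4]
tcp_rot: [3.141, -0.0, 1.568]
contact_force: [-0.4, -0.6, -0.1]
width: 0.56
```

{"method": "send_rows", "body": {"moves": [0.4, 0, 0, -10, 0, 0, 0, 0.4, 0, 0, -20, 0, 0, 0, 0.4, 0, 0, -30, 0, 0, 0, 0.4, 0, 0, -30, 0, 0, 0, 0.4, 0, 0, -28, 0, 0, 0, 0.4, 0, 0, -13, 0, 0, 0, 0.4, 0, 0, 0, 0, 0, 0]}}

```text
clock: 21.9
ee_pos: [468.7, 72.8, 195.5]
tcp_rot: [3.134, -0.001, 1.568]
contact_force: [0.5, -0.1, 0.8]
width: 0.598
```

{"method": "send_rows", "body": {"moves": [0.4, -15, 10, 0, 0, 0, 0, 0.4, -30, 20, 0, 0, 0, 0, 0.4, -33, 22, 0, 0, 0, 0, 0.4, -33, 22, 0, 0, 0, 0, 0.4, -33, 22, 0, 0, 0, 0, 0.4, -30, 21, 0, 0, 0, 0, 0.4, -22, 15, 0, 0, 0, 0, 0.4, -12, 9, 0, 0, 0, 0]}}

```text
clock: 22.57
ee_pos: [607.8, -138.7, 187.9]
tcp_rot: [-3.138, -0.0, 1.565]
contact_force: [0.8, 0.3, 0.1]
width: 0.602
```

{"method": "send_rows", "body": {"moves": [0.4, 0, 0, 0, 0, 0, 0, 0.4, 0, 0, 0, 0, 0, 0, 0.4, 0, 0, 0, 0, 0, 0]}}

```text
clock: 22.82
ee_pos: [606.9, -134.9, 189.9]
tcp_rot: [-3.14, -0.001, 1.568]
contact_force: [0.6, -0.7, 0.2]
width: 0.597
```

{"method": "send_rows", "body": {"moves": [0.4, 0, 0, 30, 0, 0, 0, 0.4, 0, 0, 30, 0, 0, 0, 0.4, 0, 0, 20, 0, 0, 0, 0.4, 0, 0, 15, 0, 0, 0, 0.4, 0, 0, 12, 0, 0, 0, 0.4, 0, 0, 9, 0, 0, 0, 0.4, 0, 0, 0, 0, 0, 0, 0.4, 0, 0, 0, 0, 0, 0]}}

```text
clock: 23.48
ee_pos: [607.4, -135.3, 74.9]
tcp_rot: [3.141, 0.0, 1.568]
contact_force: [0.6, -0.3, -0.0]
width: 0.596
```

{"method": "send_rows", "body": {"moves": [0.6, 0, 0, 0, 0, 0, 0, 0.65, 0, 0, 0, 0, 0, 0, 0.7, 0, 0, 0, 0, 0, 0, 0.8, 0, 0, 0, 0, 0, 0, 1, 0, 0, 0, 0, 0, 0, 1, 0, 0, 0, 0, 0, 0, 1, 0, 0, 0, 0, 0, 0]}}

```text
clock: 24.07
ee_pos: [607.6, -135.9, 75.0]
tcp_rot: [3.141, 0.0, 1.567]
contact_force: [0.4, 1.0, 2.7]
width: 0.274
```

{"method": "send_rows", "body": {"moves": [1, 0, 0, -10, 0, 0, 0, 1, 0, 0, -20, 0, 0, 0, 1, 0, 0, -30, 0, 0, 0, 1, 0, 0, -30, 0, 0, 0, 1, 0, 0, -25, 0, 0, 0, 1, 0, 0, -10, 0, 0, 0, 1, 0, 0, 0, 0, 0, 0]}}

```text
clock: 24.65
ee_pos: [608.5, -136.1, 202.9]
tcp_rot: [3.136, 0.001, 1.568]
contact_force: [-0.6, -0.6, -2.4]
width: 0.274
```

{"method": "send_rows", "body": {"moves": [1, 12, -6, 0, 0, 0, 0, 1, 25, -13, 0, 0, 0, 0, 1, 32, -17, 0, 0, 0, 0, 1, 34, -18, 0, 0, 0, 0, 1, 34, -18, 0, 0, 0, 0, 1, 34, -18, 0, 0, 0, 0, 1, 34, -18, 0, 0, 0, 0, 1, 32, -17, 0, 0, 0, 0]}}

```text
clock: 25.32
ee_pos: [481.1, 103.1, 196.6]
tcp_rot: [-3.138, 0.0, 1.568]
contact_force: [0.1, -0.2, -2.2]
width: 0.276
```

{"method": "send_rows", "body": {"moves": [1, 26, -13, 0, 0, 0, 0, 1, 16, -8, 0, 0, 0, 0, 1, 8, -5, 0, 0, 0, 0, 1, 0, 0, 0, 0, 0, 0, 1, 0, 0, 0, 0, 0, 0, 1, 0, 0, 0, 0, 0, 0]}}

```text
clock: 25.82
ee_pos: [457.6, 150.7, 198.5]
tcp_rot: [-3.14, 0.001, 1.566]
contact_force: [0.1, -0.7, -2.1]
width: 0.276
```

```bash
python3 - <<'E'
from h import *
a=get_image("side")
cv2.imwrite("pics/c6.png",cv2.resize(a[120:270,150:310],None,fx=4,fy=4,interpolation=2))
s=robot.sense();print(s["ee_pos"],s["tcp_rot"])
E
```

```text
[457.71929458 150.54799286 198.75504695] [-3.14073163e+00  7.77524122e-04  1.56594672e+00]
```

View pics/c6.png

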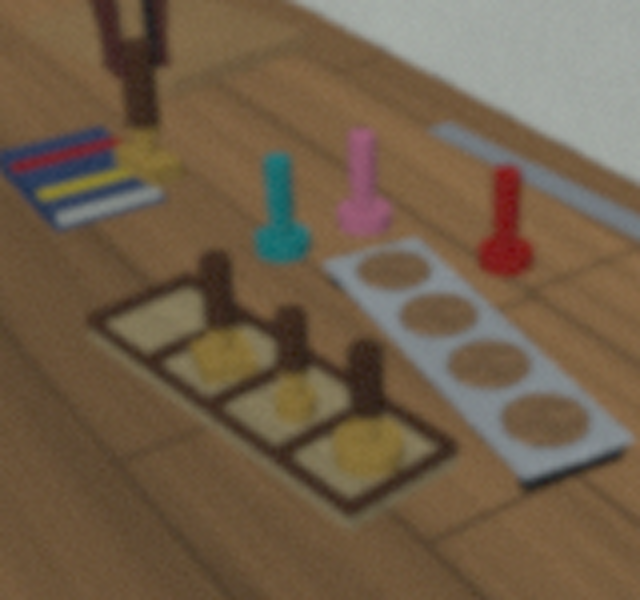

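The round, small and square stamps stand in bays 1 to 3 from the right, at about (368,445), (295,400) and (223,355). The oblong is held above the last bay.

{"method": "send_rows", "body": {"moves": [1, 1, -1, 10, 0, 0, 0, 1, 0, 0, 25, 0, 0, 0, 1, 0, 0, 30, 0, 0, 0, 1, 0, 0, 25, 0, 0, 0, 1, 0, 0, 20, 0, 0, 0, 1, 0, 0, 14, 0, 0, 0, 1, 0, 0, 7, 0, 0, 0, 1, 0, 0, 3, 0, 0, 0]}}

```text
clock: 26.53
ee_pos: [455.5, 151.9, 63.3]
tcp_rot: [-3.139, 0.001, 1.567]
contact_force: [0.1, 1.0, -1.5]
width: 0.277
```

{"method": "send_rows", "body": {"moves": [1, 0, 0, 1, 0, 0, 0, 1, 0, 0, 1, 0, 0, 0, 1, 0, 0, 1, 0, 0, 0, 1, 0, 0, 0.5, 0, 0, 0, 1, 0, 0, 0, 0, 0, 0, 1, 0, 0, 0, 0, 0, 0]}}

```text
clock: 27.03
ee_pos: [456.5, 152.8, 62.4]
tcp_rot: [3.141, -0.0, 1.568]
contact_force: [0.4, 0.3, -2.4]
width: 0.28
```

{"method": "send_rows", "body": {"moves": [1, 0, 0, 0.5, 0, 0, 0, 1, 0, 0, 0.5, 0, 0, 0, 1, 0, 0, 0, 0, 0, 0, 1, 0, 0, 0, 0, 0, 0]}}

```text
clock: 27.37
ee_pos: [456.4, 152.7, 61.0]
tcp_rot: [3.141, -0.0, 1.568]
contact_force: [-0.2, -0.4, -2.8]
width: 0.28
```

{"method": "send_rows", "body": {"moves": [1, 0, 0, 0.5, 0, 0, 0, 1, 0, 0, 0, 0, 0, 0, 1, 0, 0, 0, 0, 0, 0]}}

```text
clock: 27.62
ee_pos: [456.5, 152.8, 61.0]
tcp_rot: [3.141, -0.0, 1.568]
contact_force: [-1.1, -0.7, 2.0]
width: 0.278
```

Contact. I release, lift, and move the arm sideways to clear the view.

{"method": "send_rows", "body": {"moves": [0.7, 0, 0, -0.3, 0, 0, 0, 0.6, 0, 0, 0, 0, 0, 0, 0.4, 0, 0, 0, 0, 0, 0, 0.4, 0, 0, 0, 0, 0, 0, 0.4, 0, 0, 0, 0, 0, 0]}}

```text
clock: 28.03
ee_pos: [456.3, 152.7, 60.7]
tcp_rot: [3.142, 0.0, 1.568]
contact_force: [0.3, -0.9, 0.2]
width: 0.562
```

{"method": "send_rows", "body": {"moves": [0.4, 0, 0, -10, 0, 0, 0, 0.4, 0, 0, -20, 0, 0, 0, 0.4, 0, 0, -30, 0, 0, 0, 0.4, 0, 0, -30, 0, 0, 0, 0.4, 0, 0, -30, 0, 0, 0, 0.4, 0, 0, -20, 0, 0, 0, 0.4, 0, 0, -10, 0, 0, 0]}}

```text
clock: 28.62
ee_pos: [457.3, 153.0, 215.3]
tcp_rot: [3.136, -0.001, 1.568]
contact_force: [0.4, 0.5, 0.3]
width: 0.598
```

{"method": "send_rows", "body": {"moves": [0.4, 15, -5, 0, 0, 0, 0, 0.4, 30, -10, 0, 0, 0, 0, 0.4, 36, -14, 0, 0, 0, 0, 0.4, 36, -14, 0, 0, 0, 0, 0.4, 36, -14, 0, 0, 0, 0, 0.4, 36, -14, 0, 0, 0, 0, 0.4, 36, -14, 0, 0, 0, 0, 0.4, 36, -14, 0, 0, 0, 0]}}

```text
clock: 29.28
ee_pos: [356.9, 415.5, 210.3]
tcp_rot: [-3.141, 0.001, 1.568]
contact_force: [0.1, 0.3, -0.2]
width: 0.603
```

{"method": "send_rows", "body": {"moves": [0.4, 30, -14, 0, 0, 0, 0, 0.4, 15, -8, 0, 0, 0, 0, 0.4, 0, 0, 0, 0, 0, 0, 0.4, 0, 0, 0, 0, 0, 0]}}

```text
clock: 29.62
ee_pos: [335.7, 459.3, 209.8]
tcp_rot: [-3.141, 0.002, 1.57]
contact_force: [0.1, 0.3, 0.3]
width: 0.6
```

```bash
python3 - <<'E'
from h import *
a=get_image("side");b=get_image("top")
cv2.imwrite("pics/c7.png",cv2.resize(a[110:280,150:310],None,fx=3.5,fy=3.5,interpolation=2))
cv2.imwrite("pics/c8.png",cv2.resize(b[150:270,180:310],None,fx=5,fy=5,interpolation=2))
s=robot.sense();print(s["ee_pos"],s["width"],s["contact_force"])
for P in([490,-86.2],[479.3,-7],[468.6,72.3],[458,151.6]):print((proj("top",P+[26])-[180,150])*5)
E
```

```text
[336.7732169  458.22732603 210.53606464] 0.6036370399610765 [ 0.59647482 -0.28936229 -0.31512524]
[507.00453679 369.66934928]
[386.40208768 385.90285396]
[265.15402906 402.27049923]
[143.2862672  418.63611175]
```

View pics/c7.png

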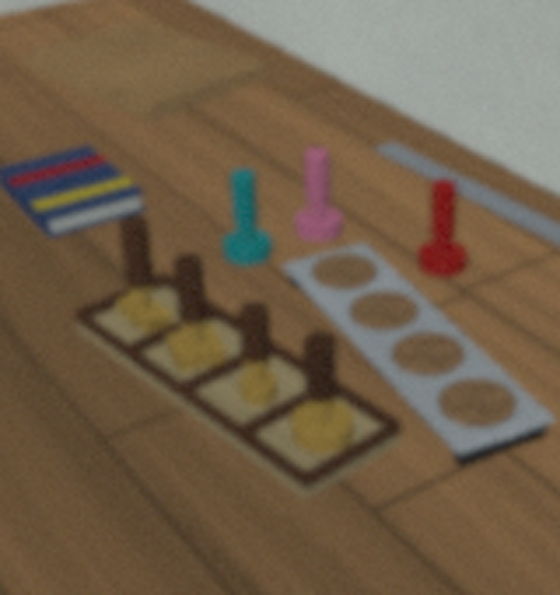

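View pics/c8.png

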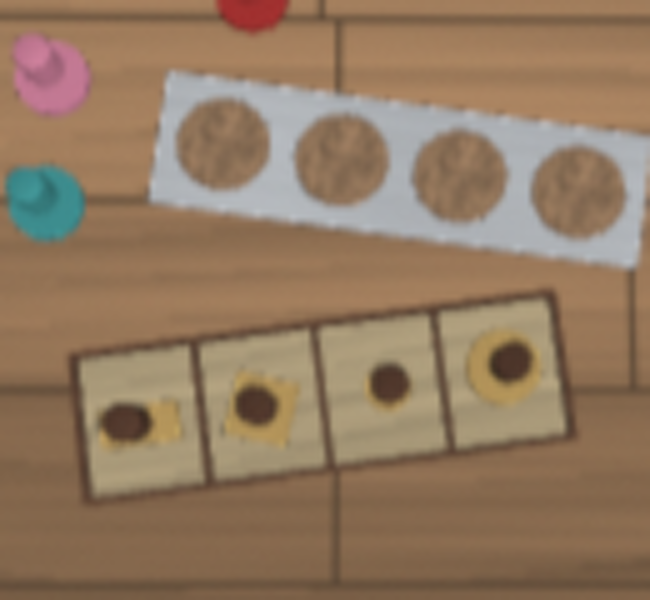

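```bash
python3 -c "
from station import robot
print(robot.close_job())"
```

```text
the job is handed in; nothing more can be done
None
```

All four stamps are in the wooden rack in reverse order, and the job is handed in. From the right-hand bay leftwards they are round, small, square and oblong. On the warming rack they stood round, small, square, oblong from the left.

- **Placing:** each stamp was lowered in steps of about 0.5 mm until the wrist force showed contact. The largest reading was about 6 N. I then released the stamp and backed straight up. The robot clock was just under 30 s, against the 104 s limit.
- **Final pictures:** both cameras show all four stamps upright, one per bay, within about 3–5 mm of the bay centres by eye. The warming pads are empty and the gripper is clear. The three coloured look-alikes and the book are where they were. The jar and thread were outside the last crops, but the arm never went near them.
- **Disagreements:** the rack-corner fits from the two cameras differed by 2 to 5 mm along the rack. The stamp handles and rack pads differed by up to 6 mm, so I used values in between. The round stamp looks about 3 mm too far from the robot within its bay, and I left it there.

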